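# Time and hold a steel crown on the practice jaw

## Robot

A 6-joint arm with a two-finger parallel gripper is mounted at the origin on the work surface. World frame = base frame: x ahead of the robot, y to its left, z up, the work surface at z = 0. Lengths are in m, angles in rad, forces in N, time in s.
With the tool pointing down it reaches from about 0.2 to 0.875 m from the base axis. Payload 3.4 kg.
Tool frame: the origin (TCP) lies between the finger pads; the fingertips stand 11 mm ahead of it and the grasp point (between the pads) lies 8 mm behind it; z points along the fingers, y is the direction in which the jaws open and shut (so a half turn about z gives the same grasp; the last joint's range is limited). The gripper opens to 94 mm and grips with 3 to 60 N. Pads are 16 mm wide; open, the fingers measure 119 mm over their backs; the gripper's body (75 mm by 177 mm) begins 78 mm behind the grasp point.
Start: joints at [-1.461, 0.276, 1.505, -0, 1.361, -0.121], TCP at [0.132, -0.56, 0.216] pointing down, gripper open.
Joint ranges: [-2.89, 2.89], [-0.75, 2.08], [0.22, 2.7], [-1.18, 4.32], [0.11, 2.71], [-2.7, 2.7]. Speed limits (rad/s): [2.57, 2.57, 3.14, 3.14, 3.14, 3.14].

## Interface

Orientations are given as a unit quaternion [w, x, y, z].
In Python, from station import telemetry, viewer, ctrl gives the robot as it stands.
- The arm moves only by the tool servo_tool, never from a script. Its argument "steps" is a list of rows, each a list of 7 numbers: the opening, from 0 (shut) to 1 (fully open), then the shift along the tool's x, y, z in mm, then the turn, a rotation vector about the tool's x, y, z in degrees. A call has 1 to 10 rows; each row is the pose to reach, as a shift and turn from the pose commanded when the call began, along the tool's axes at that moment; what a row does not reach only later rows make up. A row lasts 1/10 s, in which the tool goes at most 50 mm and 8.59 degrees, less where a joint would pass 70% of its speed; a pose out of reach is approached as far as the arm can. A call with a gripper value outside its range is refused whole. The fingers move at their own pace and stop on an object; the grip force is fixed at half the most. Time passes only in rows, so rows that repeat a pose let the fingers close. It gives the time, the measured TCP pose, the force and the opening at its end, in the units of the state.
- telemetry.read_state(): the state, without advancing time (a new reading comes with each control period).
- viewer.get_image(name): name is "scene" or "side" or "wrist"; returns a dict with "img" (384x512x3 uint8, blue, green, red), "intrinsics" (3x3 intrinsics, pixels), "R" (3x3) and "t" (3): a world point X has camera coordinates R X + t. Camera axes: x right, y down, z forward; pixel columns grow to the right and rows downward; lengths in m; the calibration is good to about 2 mm. A picture is of the moment at which its call begins. There is no depth.
- ctrl.close_job(): hands the job in, once; it reports no verdict.
The state is a dict: "clock": time; "qpos": joint angles; "joint_vel": joint speeds; "tau": joint torques, N m; "position": TCP position; "ee_rot": TCP orientation; "contact_force": force on the tool from outside, world axes, zero at the start; "wrist_torque": the same for the moment, N m; "finger_gap": finger opening in m.
Only numpy, scipy, OpenCV 4.12 (cv2) and the standard library are available. Lean on these libraries where they do the work, as an engineer would, in place of code of your own. Each camera call takes 0.05 s, during which the arm holds its last target. There are 200 camera calls.

## Task

Set the timer by pressing its large key and then the small key at the other end of the row, one at a time, without pressing the middle key. Then lift the crown seater by its handle out of its holder, set its ball foot on the middle of the steel crown's sloping top with the seater square to that top, and press gently until the sprung crown has sunk about half of its 8 mm travel. Finish while still gripping the seater and holding it pressed like that; touch the crown only with the seater and leave everything else where it is.

Things in the scene. Friction and masses are not known exactly. Their poses are not given: they have to be found in the camera images.
- timer: White bench timer fixed to the table: low box 100 mm deep (its x) by 190 mm wide (its y), 30 mm high, with a display ridge up to 47 mm high along its far (+x) edge. Origin: centre of its underside. Three round grey keys in a row along its y, 58 mm apart, 15 mm towards the front (its -x) of the centre line; their tops are 52 mm above the table.
- key_large_top (a point): Centre of the top of the large key (38 mm diameter), at the timer's +y end of the row.
- key_end_top (a point): Centre of the top of the small key (20 mm diameter) at the timer's -y end of the row, the other end from the large key.
- key_large (a joint): Large key of the timer, press it first. Moves straight down; 0 = up, 0.006 = fully down; springs back when let go; 4 N presses it fully.
- key_end (a joint): Small end key of the timer, press it second. Moves straight down; 0 = up, 0.006 = fully down; springs back when let go; 4 N presses it fully.
- key_middle (a joint): Small key in the middle of the row (20 mm diameter), not to be pressed. Moves straight down; 0 = up, 0.006 = fully down; springs back when let go; 4 N presses it fully.
- holder: Square aluminium block 80 x 80 x 60 mm high, fixed to the table, with an upright 16 mm hole through its middle, in which the seater stands. Origin: centre of its underside.
- seater: Crown seater, a loose hand tool of about 110 g, 129 mm long: a grey square handle 24 x 24 mm, 75 mm long (from 54 to 129 mm above the foot), on a thin steel shank that ends in a ball foot of 12 mm diameter. It stands upright in the holder, foot down, the handle's shoulder on the block's top. Origin: the lowest point of the foot; z runs from the foot up the handle, x and y are square to the handle's faces.
- seater_foot (a point): Lowest point of the seater's ball foot; axes as the seater's.
- jaw: Enlarged practice jaw (pink gum, ivory teeth in a U) on a fixed stand 115 mm deep by 120 mm wide. Its plane of teeth slopes 20 degrees down to its front (its -x). Origin: centre of its underside. The highest part of the teeth is about 82 mm above the table.
- crown_top (a point): Centre of the flat round top (19 mm diameter) of the one steel crown, a plain steel cylinder that stands 7 mm proud of the teeth beside it, second from the back on the jaw's +y side; in the jaw's frame this point is at x 5, y 42, z 80 mm. z is square to the top, outward (20 degrees from vertical, leaning to the jaw's -x). It moves with the crown.
- crown (a joint): How far the sprung crown is pressed in, straight into the jaw along minus the z of crown_top: 0 = out, 0.008 = bottomed. The spring gives 0.8 N per mm; the crown returns when let go.
- tape_roll: Bystander: blue reel of tape lying flat, 64 mm diameter, 22 mm high, open middle. Loose, origin at the centre of its underside. Leave alone.
- paste_jar: Bystander: small jar, 44 mm diameter, 45 mm high; stands just beyond the holder. Loose, origin at the centre of its underside. Leave alone.
- mug: Bystander: white mug, 80 mm diameter, 85 mm high. Loose, origin at the centre of its underside. Leave alone.
- spare_block: Bystander: pink block 35 x 22 x 26 mm with two spare teeth; lies just in front of the jaw. Loose, origin at the centre of its underside. Leave alone.
- putty_tub: Bystander: tub 68 mm diameter, 42 mm high. Loose, origin at the centre of its underside. Leave alone.
- wax_block: Bystander: orange wax block 60 x 35 x 18 mm. Loose, origin at the centre of its underside. Leave alone.
- rinse_cup: Bystander: white plastic cup, 60 mm diameter, 60 mm high. Loose, origin at the centre of its underside. Leave alone.
Things that resemble listed ones, but are neither listed nor needed, are in the scene too. Of the things that look like the seater, the smaller one is meant.

How it is judged:
By the outcome, as a careful person would: the job done as asked, in the order asked, and still so for the second after the job is handed in, while the arm keeps its last pose, push and grip.
It also fails if it takes over 64 s, if anything falls off the work surface, if the arm or the gripper's body presses on something with over 40 N, if the wrist force passes 120 N, or if a joint passes its speed limit or range.

## Working session

There is one attempt and no reset: what is moved stays moved. The work goes in short steps, Python scripts to look and compute and a tool call to move; the robot and the scene stay as the last step left them, time stands still between calls to the robot, and variables do not carry over. Pictures are saved under pics/ and viewed, about 8 in all and at most 12, crops included, and the job is handed in when it is done.

Besides the shell and the picture viewer there is one more tool, called after "Request:" in YAML: its name, and indented under it one key for each argument. servo_tool: Moves the arm, as the interface text tells. Its arguments: {"type":"object","properties":{"steps":{"type":"array"}},"required":["steps"]}

```bash
mkdir -p pics
cat > h.py <<'E'
import numpy as np, cv2
from station import telemetry, viewer, ctrl
def grab(n,f):
    d=viewer.get_image(n); cv2.imwrite(f'pics/{f}.png',d['img'])
    np.savez(f'pics/{f}.npz',K=d['intrinsics'],R=d['R'],t=d['t'],img=d['img']); return d
def load(f): return np.load(f'pics/{f}.npz')
def ray(d,u,v):
    R=np.array(d['R']);K=np.array(d['K'] if 'K' in d else d['intrinsics'])
    r=R.T@np.linalg.inv(K)@np.array([u,v,1.]); return -R.T@np.array(d['t']), r/np.linalg.norm(r)
def onz(d,u,v,z):
    c,r=ray(d,u,v); return c+r*(z-c[2])/r[2]
def proj(d,X):
    p=np.array(d['K'])@(np.array(d['R'])@np.array(X)+np.array(d['t'])); return p[:2]/p[2]
def tri(*obs):
    A=0;b=0
    for d,u,v in obs:
        c,r=ray(d,u,v);P=np.eye(3)-np.outer(r,r);A=A+P;b=b+P@c
    X=np.linalg.solve(A,b); return X,[float(np.linalg.norm((np.eye(3)-np.outer(r,r))@(X-c))) for c,r in [ray(*o) for o in obs]]
E
python3 - <<'E'
from h import *
a=grab('scene','s0')['img'];b=grab('side','d0')['img'];w=grab('wrist','w0')['img']
cv2.imwrite('pics/A.png',cv2.resize(a,(800,600),interpolation=cv2.INTER_CUBIC))
cv2.imwrite('pics/B.png',cv2.resize(b,(800,600),interpolation=cv2.INTER_CUBIC))
for n in('s0','d0','w0'):
    d=load(n);print(n,(-d['R'].T@d['t']).round(3),d['R'][2].round(2),d['K'][0,0])
print(telemetry.read_state())
E
```

```text
s0 [1.028 0.496 0.701] [-0.5  -0.54 -0.67] 423.4377815291275
d0 [0.191 0.798 1.086] [ 0.27 -0.59 -0.76] 454.8277543961596
w0 [ 0.206 -0.543  0.384] [-0.26 -0.06 -0.96] 329.28052899703647
{'clock': 0.15, 'qpos': array([-1.46097457e+00,  2.76411862e-01,  1.50581125e+00,  1.72669550e-05,
        1.36070144e+00, -1.21007060e-01]), 'joint_vel': array([ 0.00078084, -0.00062807, -0.00352381,  0.00044965, -0.00020838,
       -0.00117816]), 'tau': array([ 2.25181029e-03, -4.04924548e+01, -2.37432218e+01,  7.00414809e-02,
        3.15805175e-02, -9.26623488e-05]), 'position': array([ 0.1315038 , -0.55934799,  0.21583743]), 'ee_rot': array([-6.65890502e-04,  9.93347135e-01,  1.15156529e-01,  1.21667010e-05]), 'contact_force': array([ 0.66349361,  0.41391057, -0.81638583]), 'wrist_torque': array([ 0.02362003, -0.065996  , -0.06932404]), 'finger_gap': 0.09381887102447314}
```

View pics/A.png

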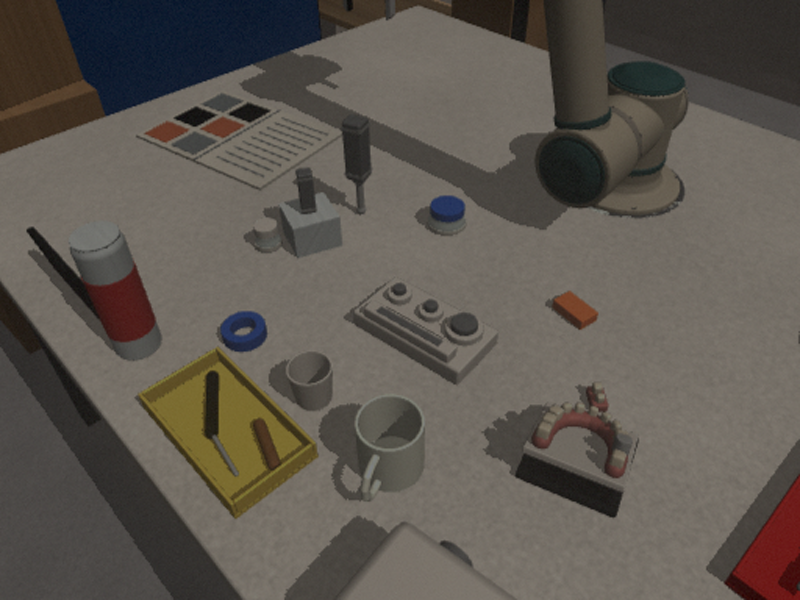

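View pics/B.png

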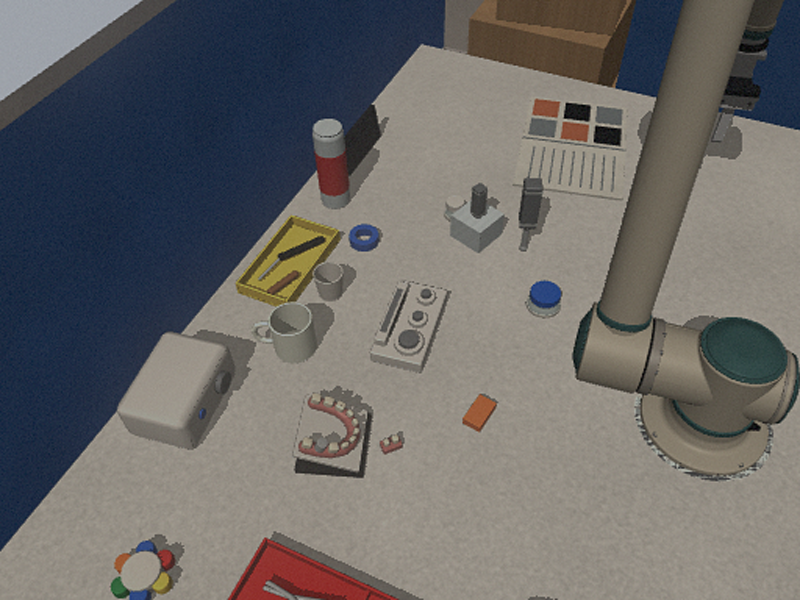

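Run:
```python
from h import *
s=load('s0');d=load('d0')
W=[(s,222,170),(s,152,68),(s,326,234),(d,222,168),(d,278,94),(d,178,222)]
T=[]
for c,x,y in W:
    t=cv2.resize(c['img'][y:y+100,x:x+88],None,fx=3,fy=3,interpolation=cv2.INTER_CUBIC)
    for k in range(0,88,10): cv2.line(t,(k*3,0),(k*3,4),(0,255,255),1)
    for k in range(0,100,10): cv2.line(t,(0,k*3),(4,k*3),(0,255,255),1)
    T.append(cv2.convertScaleAbs(t,alpha=1.3))
cv2.imwrite('pics/C.png',np.vstack([np.hstack(T[:3]),np.hstack(T[3:])]))
for n,c,x,y in(('s',)+W[0],('d',)+W[3]):
    g=cv2.cvtColor(c['img'],cv2.COLOR_BGR2GRAY)[y:y+100,x:x+88]
    m=(g<105).astype(np.uint8);N,_,st,ce=cv2.connectedComponentsWithStats(m,connectivity=4)
    for i in range(1,N):
        if st[i,4]>12: print(n,st[i],(ce[i]+[x,y]).round(1))
```

```text
s [ 23  10  19  16 160] [253.9 187.9]
s [   0   11   88   66 1596] [262.4 217.4]
s [47 21 12 10 86] [275.  195.5]
s [43 25 19 12 86] [273.  201.9]
s [ 59  29  28  23 393] [294.6 209.7]
s [  7  84  41  16 518] [249.4 262.6]
s [ 0 88 10 12 85] [225.3 263. ]
d [ 0  1  6 15 61] [223.9 175.7]
d [24 13 17 40 97] [254.  200.9]
d [ 21  17  15  28 110] [250.  198.4]
d [47 17  8  6 36] [272.3 187.6]
d [ 46  18  21  53 148] [278.1 211.5]
d [42 31  7  7 40] [267.  201.8]
d [ 33  43  14  12 138] [261.5 216.5]
d [42 48  8 11 18] [268.5 222. ]
d [  0  81  17  19 175] [228.7 259.5]
```

View pics/C.png

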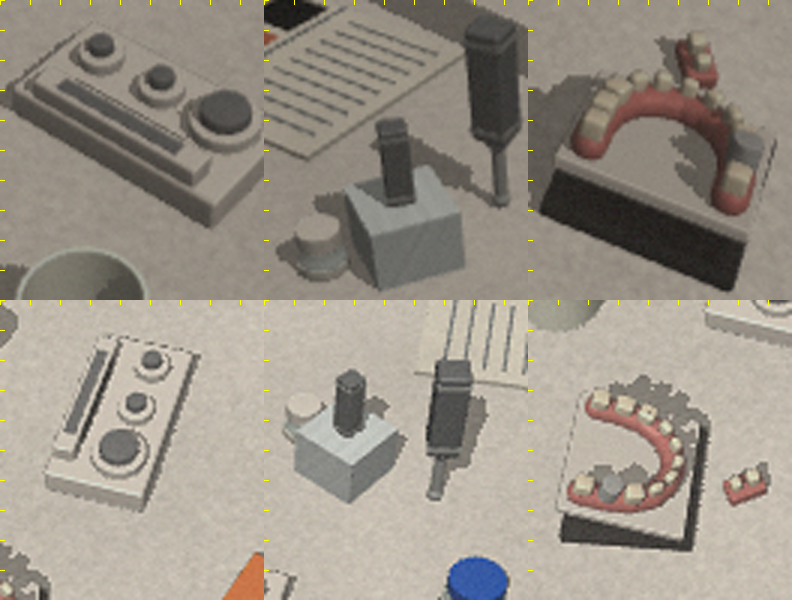

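Run:
```python
from h import *
s=load('s0');d=load('d0')
def P(n,a,b):
    print(n,'tri',*[np.array(x).round(4) for x in tri((s,*a),(d,*b))])
def st(i,x,y):  # tile->px
    W=[(222,170),(152,68),(326,234),(222,168),(278,94),(178,222)][i]
    return (W[0]+(x-264*(i%3))/3,W[1]+(y-300*(i//3))/3)
for n,a,b in (('end',(100,44),(152,359)),('mid',(160,76),(136,403)),('large',(225,111),(120,446))):
    A=st(0,*a);B=st(3,*b);P(n,A,B);print(onz(s,*A,.052).round(4),onz(d,*B,.052).round(4))
A=st(2,748,146);B=st(5,611,485);P('crown',A,B)
A=st(1,392,124);B=st(4,351,376);P('handle',A,B);print(onz(s,*A,.135).round(4),onz(d,*B,.135).round(4))
for q in((347,186),(430,168),(462,210),(380,235)): print('hs',onz(s,*st(1,*q),.06).round(4))
for q in((295,440),(398,432),(355,467)): print('hd',onz(d,*st(4,*q),.06).round(4))
# jaw stand bottom back corners (scene) ; 
for q in((541,212),(733,290)): print('jaw back bottom',onz(s,*st(2,*q),0).round(4))
for q in((563,542),(691,549)): print('jaw +y bottom',onz(d,*st(5,*q),0).round(4))
# loose neighbours
print('jar',onz(s,*st(1,320,230),.045).round(3),'bigseater',onz(s,*st(1,502,203),.0).round(3),onz(s,*st(1,492,30),.18).round(3),'spare',onz(d,*st(5,745,485),.02).round(3))
print('mug',onz(d,293/1.5625,322/1.5625,.085).round(3),'tub',onz(d,545/1.5625,293/1.5625,.042).round(3))
```

```text
end tri [ 0.5422 -0.0352  0.0461] [0.0007 0.0007]
[ 0.5463 -0.0312  0.052 ] [ 0.5401 -0.0295  0.052 ]
mid tri [0.5343 0.0222 0.0452] [0.0015 0.0015]
[0.5387 0.0253 0.052 ] [0.5318 0.0291 0.052 ]
large tri [0.5264 0.0793 0.0458] [0.0001 0.0001]
[0.5312 0.0834 0.052 ] [0.5244 0.0835 0.052 ]
crown tri [0.559  0.3484 0.0763] [0. 0.]
handle tri [ 0.526  -0.2696  0.1359] [0.0001 0.0001]
[ 0.5253 -0.2706  0.135 ] [ 0.5264 -0.2708  0.135 ]
hs [ 0.548  -0.3194  0.06  ]
hs [ 0.4787 -0.2902  0.06  ]
hs [ 0.4988 -0.2211  0.06  ]
hs [ 0.5702 -0.2419  0.06  ]
hd [ 0.5714 -0.231   0.06  ]
hd [ 0.4727 -0.2881  0.06  ]
hd [ 0.4967 -0.2178  0.06  ]
jaw back bottom [0.6364 0.2679 0.    ]
jaw back bottom [ 0.5956  0.3803 -0.    ]
jaw +y bottom [0.598  0.3801 0.    ]
jaw +y bottom [0.4934 0.3408 0.    ]
jar [ 0.592 -0.301  0.045] bigseater [ 0.415 -0.27   0.   ] [ 0.416 -0.268  0.18 ] spare [0.472 0.276 0.02 ]
mug [0.722 0.157 0.085] tub [ 0.332 -0.131  0.042]
```

```bash
cat >> h.py <<'E'
from scipy.spatial.transform import Rotation as Ro
def pose():
    s=telemetry.read_state();q=s['ee_rot'];return s,np.array(s['position']),Ro.from_quat([q[1],q[2],q[3],q[0]])
def down(yaw): # tool z down, tool x at yaw (deg)
    c,n=np.cos(np.radians(yaw)),np.sin(np.radians(yaw)); return Ro.from_matrix(np.array([[c,n,0],[n,-c,0],[0,0,-1]]))
def go(p,R):
    s,p0,R0=pose(); v=(R0.inv()*R).as_rotvec(degrees=True)
    sh=R0.inv().apply(np.array(p)-p0)*1e3
    print('shift',sh.round(1),'turn',v.round(2),'t',round(s['clock'],2),'F',np.round(s['contact_force'],1)); return sh,v
E
python3 -c "
from h import *
go([.5,0.02,.28],down(8))"
```

```text
shift [ 491.3 -479.8  -63.4] turn [-0.08 -0.01  5.23] t 0.15 F [ 0.7  0.4 -0.8]
```

Request:
servo_tool:
  steps:
    - [0,491,-480,-63,0,0,5.2]
    - [0,491,-480,-63,0,0,5.2]
    - [0,491,-480,-63,0,0,5.2]
    - [0,491,-480,-63,0,0,5.2]
    - [0,491,-480,-63,0,0,5.2]
    - [0,491,-480,-63,0,0,5.2]
    - [0,491,-480,-63,0,0,5.2]
    - [0,491,-480,-63,0,0,5.2]
    - [0,491,-480,-63,0,0,5.2]
    - [0,491,-480,-63,0,0,5.2]

```text
clock: 1.15
position: [0.399, -0.1376, 0.2624]
ee_rot: [0.0, 0.998, 0.07, 0.0]
contact_force: [0.7, -0.3, -0.1]
finger_gap: 0.0172
```

```bash
python3 -c "
from h import *
go([.5,0.02,.28],down(8))"
```

```text
shift [ 122.  -141.9  -17.6] turn [ 0.03 -0.02  0.01] t 1.15 F [ 0.7 -0.3 -0.1]
```

Request:
servo_tool:
  steps:
    - [0,122,-142,-18,0,0,0]
    - [0,122,-142,-18,0,0,0]
    - [0,122,-142,-18,0,0,0]
    - [0,122,-142,-18,0,0,0]
    - [0,122,-142,-18,0,0,0]
    - [0,122,-142,-18,0,0,0]

```text
clock: 1.75
position: [0.4993, 0.0186, 0.2796]
ee_rot: [0.0, 0.997, 0.071, -0.001]
contact_force: [0.2, 0.2, 0.2]
finger_gap: 0.0002
```

Run:
```python
from h import *
go([.5,0.02,.28],down(8))
w=grab('wrist','w1'); d=load('w1')
im=w['img'].copy()
for X in((.543,-.032,.052),(.5353,.027,.052),(.528,.083,.052)):
    p=proj(d,X); print(p); cv2.drawMarker(im,tuple(int(x) for x in p),(0,0,255),0,8)
cv2.imwrite('pics/D.png',im)
```

```text
shift [ 0.9 -1.2 -0.4] turn [0.02 0.09 0.14] t 1.75 F [0.2 0.2 0.2]
[300.41103268 137.85029256]
[250.50091156 137.24756092]
[203.09864733 136.66799242]
```

View pics/D.png

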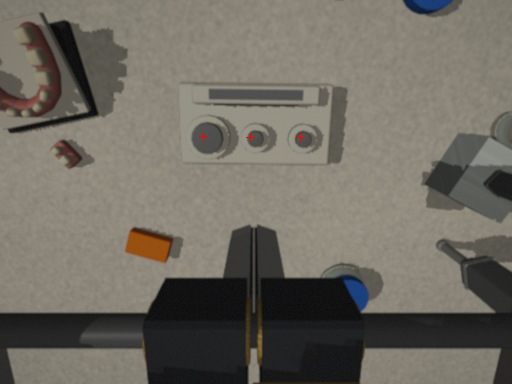

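The wrist view shows the timer with large key at (208,137), middle (257,138), end key (304,138); my marks are a few pixels left, so I'll take the wrist readings.

Run:
```python
from h import *
d=load('w1');g=cv2.cvtColor(d['img'],cv2.COLOR_BGR2GRAY);s=load('s0');e=load('d0')
m=(g<95).astype(np.uint8); m[:110]=0; m[160:]=0; m[:,:185]=0; m[:,325:]=0
N,_,st,ce=cv2.connectedComponentsWithStats(m)
for i in range(1,N):
    if st[i,4]>20: print(st[i],ce[i].round(1),onz(d,*ce[i],.052).round(4))
for n,a,b,c in(('end',(255.5,184.5),(272.7,187.7),(304,137.5)),('large',(297,207),(262,216.7),(208,137))):
    print(n,*tri((s,*a),(e,*b),(d,*c)))
go([.529,0.080,.075],down(8))
```

```text
[218 117  14  34 103] [227.6 134.1] [0.5351 0.0545 0.052 ]
[192 122  33  31 789] [208.  137.6] [0.5278 0.0771 0.052 ]
[248 131  17  16 221] [256.  138.3] [0.535  0.0204 0.052 ]
[295 131  19  16 228] [303.8 138.8] [ 0.5425 -0.0362  0.052 ]
end [ 0.54242926 -0.03615563  0.04553941] [0.0012481806882515961, 0.0012284868907024354, 0.0015106302259252646]
large [0.52676722 0.07860787 0.04499107] [0.0009031790469021683, 0.00015061640406999026, 0.001007355015842295]
shift [ 38.9 -57.4 204.6] turn [0.03 0.09 0.05] t 1.8 F [ 0.5  0.5 -0. ]
```

Request:
servo_tool:
  steps:
    - [0,37,-56,100,0,0,0]
    - [0,37,-56,150,0,0,0]
    - [0,37,-56,195,0,0,0]
    - [0,37,-56,205,0,0,0]
    - [0,37,-56,205,0,0,0]
    - [0,37,-56,205,0,0,0]

```text
clock: 2.4
position: [0.5251, 0.0774, 0.072]
ee_rot: [-0.0, 0.998, 0.069, -0.004]
contact_force: [-0.2, 0.4, -0.4]
finger_gap: 0.0004
```

Request:
servo_tool:
  steps:
    - [0,0,0,5,0,0,0]
    - [0,0,0,10,0,0,0]
    - [0,0,0,13,0,0,0]
    - [0,0,0,15,0,0,0]
    - [0,0,0,17,0,0,0]
    - [0,0,0,17,0,0,0]

```text
clock: 3.0
position: [0.5291, 0.0782, 0.0587]
ee_rot: [0.001, 0.998, 0.07, 0.001]
contact_force: [0.7, -1.7, 2.4]
finger_gap: 0.0004
```

Request:
servo_tool:
  steps:
    - [0,0,0,2,0,0,0]
    - [0,0,0,3,0,0,0]
    - [0,0,0,3,0,0,0]
    - [0,0,0,3,0,0,0]

```text
clock: 3.4
position: [0.5292, 0.0783, 0.057]
ee_rot: [0.001, 0.998, 0.07, 0.001]
contact_force: [-2.3, -3.3, 13.3]
finger_gap: 0.0004
```

Request:
servo_tool:
  steps:
    - [0,0,0,-30,0,0,0]
    - [0,0,0,-30,0,0,0]
    - [0,-3,45,-30,0,0,0]
    - [0,-3,90,-30,0,0,0]
    - [0,-3,115,-30,0,0,0]
    - [0,-3,115,-20,0,0,0]
    - [0,-3,115,-18,0,0,0]
    - [0,-3,115,-18,0,0,0]

```text
clock: 4.2
position: [0.54, -0.0342, 0.0718]
ee_rot: [-0.001, 0.998, 0.07, -0.002]
contact_force: [0.5, 0.1, -0.0]
finger_gap: 0.0004
```

```bash
python3 -c "
from h import *
go([.5425,-.036,.0555],down(8)); print(pose()[1])"
```

```text
shift [ 2.3  2.2 16.3] turn [-0.1   0.17  0.05] t 4.2 F [ 0.5  0.1 -0. ]
[ 0.53997234 -0.03415714  0.07176568]
```

Request:
servo_tool:
  steps:
    - [0,1,1,6,0,0,0]
    - [0,1,1,11,0,0,0]
    - [0,1,1,15,0,0,0]
    - [0,1,1,17,0,0,0]
    - [0,1,1,18,0,0,0]
    - [0,1,1,18,0,0,0]
    - [0,1,1,18,0,0,0]

```text
clock: 4.9
position: [0.5428, -0.0355, 0.057]
ee_rot: [-0.0, 0.998, 0.07, 0.001]
contact_force: [-3.2, 2.5, 13.9]
finger_gap: 0.001
```

Request:
servo_tool:
  steps:
    - [0,0,0,-40,0,0,0]
    - [0,0,0,-90,0,0,0]
    - [0,0,0,-140,0,0,0]
    - [0.5,0,0,-190,0,0,0]
    - [0.5,0,0,-220,0,0,0]
    - [0.5,0,0,-220,0,0,0]

```text
clock: 5.5
position: [0.545, -0.0367, 0.2802]
ee_rot: [0.001, 0.998, 0.07, 0.005]
contact_force: [0.5, -0.1, -0.0]
finger_gap: 0.0209
```

```bash
python3 -c "
from h import *
go([.47,-.25,.28],down(-17)); print(pose()[1])"
```

```text
shift [-1.041e+02  2.007e+02 -1.000e-01] turn [ 0.08 -0.59 25.04] t 5.5 F [ 0.5 -0.1 -0. ]
[ 0.54499834 -0.03672986  0.28016643]
```

Request:
servo_tool:
  steps:
    - [0.5,-104,201,0,0,0,25]
    - [0.5,-104,201,0,0,0,25]
    - [0.5,-104,201,0,0,0,25]
    - [0.5,-104,201,0,0,0,25]
    - [0.5,-104,201,0,0,0,25]
    - [0.5,-104,201,0,0,0,25]
    - [0.5,-104,201,0,0,0,25]

```text
clock: 6.2
position: [0.467, -0.2494, 0.2736]
ee_rot: [-0.001, 0.989, -0.148, -0.001]
contact_force: [1.0, 0.1, 0.0]
finger_gap: 0.047
```

Run:
```python
from h import *
print(pose()[1],pose()[0]['finger_gap'])
grab('wrist','w2');d=load('w2');p=proj(d,(.526,-.270,.135)).astype(int);print(p)
x,y=max(p[0]-100,0),max(p[1]-75,0)
t=cv2.resize(d['img'][y:y+150,x:x+200],None,fx=4,fy=4,interpolation=cv2.INTER_CUBIC)
print(x,y);cv2.imwrite('pics/E.png',cv2.convertScaleAbs(t,alpha=1.6))
```

```text
[ 0.46698114 -0.24943765  0.27358484] 0.0469604409410181
[255 118]
155 43
```

View pics/E.png

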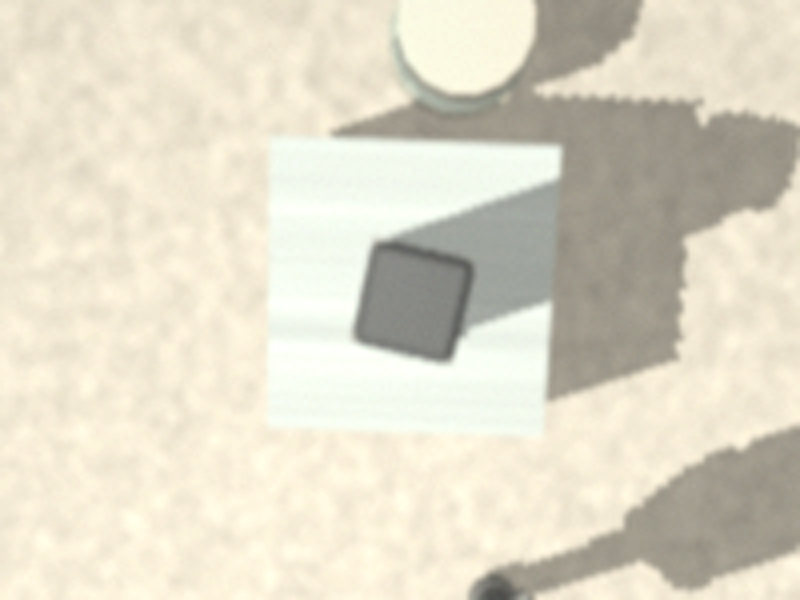

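Run:
```python
from h import *
d=load('w2')
C=[onz(d,155+x/4,43+y/4,.135) for x,y in((378,243),(472,265),(449,362),(357,338))]
C=np.array(C);print(C.round(4),C.mean(0))
for i in range(4):
    e=C[(i+1)%4]-C[i];print(np.linalg.norm(e),np.degrees(np.arctan2(e[1],e[0]))%90)
g=cv2.cvtColor(d['img'],cv2.COLOR_BGR2GRAY)
m=(g<100).astype(np.uint8);m[:100]=0;m[137:]=0;m[:,:240]=0;m[:,276:]=0
H=[onz(d,155+x/4,43+y/4,.06)for x,y in((271,137),(561,146),(543,433),(268,426))];print('holder',np.mean(H,0))
```

```text
[[ 0.5402 -0.2687  0.135 ]
 [ 0.5294 -0.2876  0.135 ]
 [ 0.5102 -0.2765  0.135 ]
 [ 0.5216 -0.2579  0.135 ]] [ 0.5253493  -0.27268661  0.135     ]
0.021749130159164562 60.19052995343523
0.022194323016050038 60.032654330013685
0.021830346769268757 58.52378482485972
0.021559690457257766 59.83671408644757
holder [ 0.52539876 -0.27267463  0.06      ]
```

```bash
python3 -c "
from h import *
go([.5255,-.272,.17],down(-30))"
```

```text
shift [ 62.6   5.4 103.8] turn [-0.08  0.13 13.03] t 6.25 F [-0.1 -0.1 -0. ]
```

Request:
servo_tool:
  steps:
    - [0.5,45,5,20,0,0,8]
    - [0.5,62,5,60,0,0,13]
    - [0.5,62,5,100,0,0,13]
    - [0.5,62,5,104,0,0,13]
    - [0.5,62,5,104,0,0,13]
    - [0.5,62,5,104,0,0,13]
    - [0.5,62,5,104,0,0,13]

```text
clock: 6.95
position: [0.5267, -0.2732, 0.1738]
ee_rot: [0.001, 0.966, -0.258, 0.002]
contact_force: [0.2, -0.1, 0.0]
finger_gap: 0.0468
```

```bash
python3 -c "
from h import *
go([.5255,-.272,.098],down(-30));print(pose()[1])"
```

```text
shift [-2.  -0.5 75.8] turn [ 0.02 -0.27  0.05] t 6.95 F [ 0.2 -0.1  0. ]
[ 0.52667127 -0.27320682  0.17378618]
```

Request:
servo_tool:
  steps:
    - [0.5,-1,0,20,0,0,0]
    - [0.5,-1,0,40,0,0,0]
    - [0.5,-1,0,60,0,0,0]
    - [0.5,-1,0,72,0,0,0]
    - [0.5,-1,0,75,0,0,0]
    - [0.5,-1,0,75,0,0,0]
    - [0.5,-1,0,75,0,0,0]
    - [0.5,-1,0,75,0,0,0]

```text
clock: 7.75
position: [0.5252, -0.2728, 0.0973]
ee_rot: [0.0, 0.966, -0.259, 0.001]
contact_force: [0.6, 0.1, 1.0]
finger_gap: 0.0471
```

Request:
servo_tool:
  steps:
    - [0.35,0,0,0,0,0,0]
    - [0.3,0,0,0,0,0,0]
    - [0.27,0,0,0,0,0,0]
    - [0.2,0,0,0,0,0,0]
    - [0,0,0,0,0,0,0]
    - [0,0,0,0,0,0,0]
    - [0,0,0,0,0,0,0]
    - [0,0,0,0,0,0,0]

```text
clock: 8.55
position: [0.5248, -0.2721, 0.0963]
ee_rot: [-0.0, 0.966, -0.259, 0.0]
contact_force: [0.5, 2.1, 1.6]
finger_gap: 0.0237
```

Request:
servo_tool:
  steps:
    - [0,0,0,-10,0,0,0]
    - [0,0,0,-30,0,0,0]
    - [0,0,0,-60,0,0,0]
    - [0,0,0,-100,0,0,0]
    - [0,0,0,-140,0,0,0]
    - [0,0,0,-180,0,0,0]
    - [0,0,0,-180,0,0,0]
    - [0,0,0,-180,0,0,0]

```text
clock: 9.35
position: [0.5244, -0.2727, 0.2771]
ee_rot: [0.001, 0.966, -0.259, 0.001]
contact_force: [-0.1, 0.5, -2.1]
finger_gap: 0.024
```

```bash
python3 -c "
from h import *
go([.47,.33,.28],down(20));print(pose()[1],pose()[0]['finger_gap'])"
```

```text
shift [-348.4 -494.8   -4. ] turn [  0.09  -0.07 -49.99] t 9.35 F [-0.1  0.5 -2.1]
[ 0.52442888 -0.27271897  0.277054  ] 0.023951081254843496
```

Request:
servo_tool:
  steps:
    - [0,-348,-495,-4,0,0,-50]
    - [0,-348,-495,-4,0,0,-50]
    - [0,-348,-495,-4,0,0,-50]
    - [0,-348,-495,-4,0,0,-50]
    - [0,-348,-495,-4,0,0,-50]
    - [0,-348,-495,-4,0,0,-50]
    - [0,-348,-495,-4,0,0,-50]
    - [0,-348,-495,-4,0,0,-50]
    - [0,-348,-495,-4,0,0,-50]
    - [0,-348,-495,-4,0,0,-50]

```text
clock: 10.35
position: [0.4781, 0.2269, 0.2772]
ee_rot: [0.001, 0.985, 0.174, -0.002]
contact_force: [1.3, -0.1, -0.8]
finger_gap: 0.024
```

```bash
python3 -c "
from h import *
go([.47,.33,.28],down(20));print(pose()[1],pose()[0]['finger_gap'])"
```

```text
shift [ 27.7 -99.6  -3. ] turn [0.04 0.25 0.02] t 10.35 F [ 1.3 -0.1 -0.8]
[0.47809547 0.22690486 0.27719894] 0.023953879396729785
```

Request:
servo_tool:
  steps:
    - [0,28,-100,-3,0,0,0]
    - [0,28,-100,-3,0,0,0]
    - [0,28,-100,-3,0,0,0]
    - [0,28,-100,-3,0,0,0]
    - [0,28,-100,-3,0,0,0]

```text
clock: 10.85
position: [0.4714, 0.3277, 0.2809]
ee_rot: [0.001, 0.985, 0.174, -0.001]
contact_force: [-0.2, -0.2, -1.2]
finger_gap: 0.0236
```

Run:
```python
from h import *
print(pose()[1])
for n,f in(('wrist','w3'),('side','d3'),('scene','s3')): grab(n,f)
w=load('w3');d=load('d3');s=load('s3')
p=proj(w,(.556,.347,.078)).astype(int);print(p)
x,y=p-[66,50];x,y=max(x,0),max(y,0)
T=[w['img'][y:y+100,x:x+133]];o=[(x,y)]
# foot region in side/scene
P=pose()[1]
for c in(d,s):
    q=proj(c,P-[0,0,.05]).astype(int)-[66,50]; x,y=max(q[0],0),max(q[1],0);o.append((x,y));T.append(c['img'][y:y+100,x:x+133])
T.append(w['img'][::3,::3][:100,:133])
T=[cv2.copyMakeBorder(t,0,100-t.shape[0],0,133-t.shape[1],cv2.BORDER_CONSTANT) for t in T]
M=np.vstack([np.hstack(T[:2]),np.hstack(T[2:])]);print(o)
cv2.imwrite('pics/F.png',cv2.convertScaleAbs(cv2.resize(M,None,fx=3,fy=3,interpolation=cv2.INTER_CUBIC),alpha=1.4))
```

```text
[0.4714046  0.32773624 0.28092103]
[263  93]
[(np.int64(197), np.int64(43)), (np.int64(171), np.int64(205)), (np.int64(372), np.int64(137))]
```

View pics/F.png

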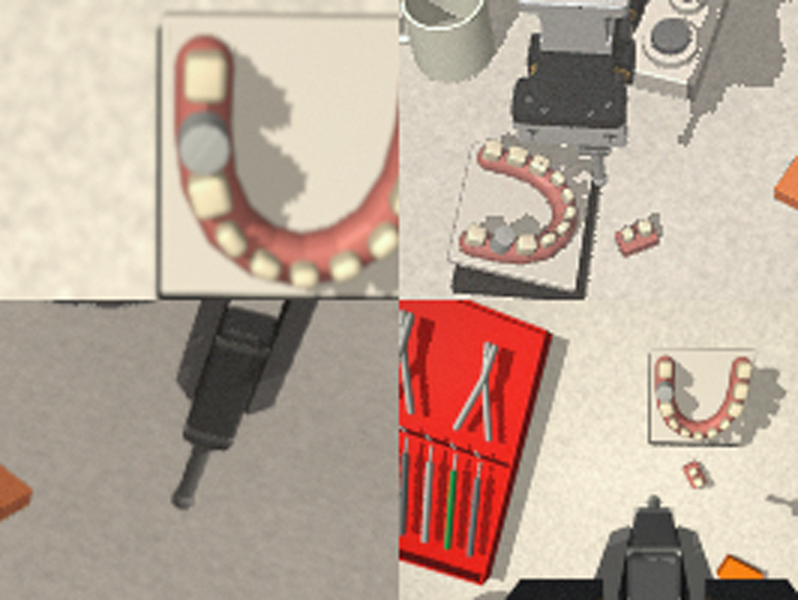

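Run:
```python
from h import *
w=load('w3');d=load('d3');s=load('s3');s0=load('s0')
cw,cd,cs=(w,197+204/3,43+147/3),(d,171+104/3,205+238/3),(s0,399.5,282)
for o in((cw,cd,cs),(cw,cd),(cw,cs),(cd,cs)):print('crown',*[np.round(x,4) for x in tri(*o)])
X=tri(cw,cd,cs)[0]
for n,o in(('w',cw),('d',cd),('s',cs)):print(n,onz(*o,.08).round(4))
# refine by blob: grey disc in wrist
im=w['img'];hsv=cv2.cvtColor(im,cv2.COLOR_BGR2HSV);g=im[70:110,245:285]
m=((hsv[...,1]<30)&(hsv[...,2]>75)&(hsv[...,2]<135)).astype(np.uint8);k=np.zeros_like(m);k[78:106,252:278]=m[78:106,252:278]
N,_,st,ce=cv2.connectedComponentsWithStats(k)
for i in range(1,N):
    if st[i,4]>20:print(st[i],ce[i])
P=pose()[1]
print('foot ball pred scene',proj(s,P-[0,0,.0843]),'seen ~',372+183/3,137+(497-300)/3)
print('foot ball pred wrist',proj(w,P-[0,0,.0843]))
for z in(.0543,.0843): print('tool axis scene',z,proj(s,P-[0,0,z-.0]))
# seen corners of jaw back edge
a=onz(w,252.3,48,.1);b=onz(w,355,50,.1);e=a-b;print('back edge yaw',np.degrees(np.arctan2(-e[0],e[1])),np.linalg.norm(e))
full=im[30:220,200:390];cv2.imwrite('pics/G.png',cv2.convertScaleAbs(cv2.resize(full,None,fx=3.1,fy=3.1,interpolation=cv2.INTER_CUBIC),alpha=1.2))
```

```text
crown [0.5579 0.3475 0.0752] [0.0021 0.002  0.0009]
crown [0.5593 0.3461 0.0696] [0.0015 0.0015]
crown [0.5576 0.3466 0.0758] [0.0013 0.0013]
crown [0.558  0.3489 0.0763] [0.001 0.001]
w [0.5577 0.3455 0.08  ]
d [0.5567 0.3517 0.08  ]
s [0.5604 0.3488 0.08  ]
[257  81  17  20 225] [264.85333333  90.94666667]
foot ball pred scene [432.67736121 202.38451339] seen ~ 433.0 202.66666666666669
foot ball pred wrist [253.55015378 201.16952174]
tool axis scene 0.0543 [437.56555899 189.28484096]
tool axis scene 0.0843 [432.67736121 202.38451339]
back edge yaw 18.93730660796265 0.10086853003935455
```

View pics/G.png

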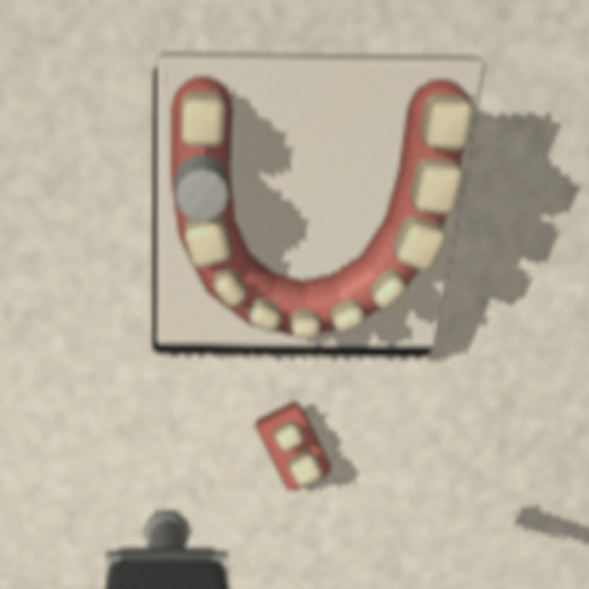

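```bash
cat >> h.py <<'E'
def crownpose(C,h,psi=20,L=.0903):
    c,n=np.cos(np.radians([psi,20])),np.sin(np.radians([psi,20]))
    z=-np.array([-n[1]*c[0],-n[1]*n[0],c[1]]); x=np.array([c[0]*c[1],n[0]*c[1],n[1]])
    return np.array(C)-z*(h+L),Ro.from_matrix(np.c_[x,np.cross(z,x),z])
E
python3 -c "
from h import *
go(*crownpose([.5578,.347,.080],.045))
go(*crownpose([.5578,.347,.080],.015))"
```

```text
shift [41.  10.9 75. ] turn [ 0.06 20.05 -0.09] t 11.0 F [ 0.1  0.  -1.3]
shift [ 51.3  10.8 103.1] turn [ 0.06 20.05 -0.09] t 11.0 F [ 0.1  0.  -1.3]
```

Request:
servo_tool:
  steps:
    - [0,15,4,10,0,7,0]
    - [0,30,8,25,0,14,0]
    - [0,41,11,45,0,20,0]
    - [0,41,11,70,0,20,0]
    - [0,41,11,75,0,20,0]
    - [0,46,11,89,0,20,0]
    - [0,51,11,103,0,20,0]
    - [0,51,11,103,0,20,0]
    - [0,51,11,103,0,20,0]
    - [0,51,11,103,0,20,0]

```text
clock: 12.0
position: [0.5245, 0.3364, 0.1808]
ee_rot: [-0.03, 0.97, 0.171, 0.172]
contact_force: [-0.3, -0.3, -0.8]
finger_gap: 0.0237
```

Run:
```python
from h import *
go(*crownpose([.5578,.347,.080],.015))
for n,f in(('wrist','w4'),('side','d4'),('scene','s4')): grab(n,f)
T=[]
s,P,R=pose();foot=P+R.apply([0,0,.0903]);ball=P+R.apply([0,0,.0843]);print('foot',foot.round(4))
for f in('w4','d4','s4'):
    c=load(f);q=proj(c,foot).astype(int)-[44,50];q=np.maximum(q,0);print(f,q,'ball',proj(c,ball).round(1),'foot',proj(c,foot).round(1))
    t=c['img'][q[1]:q[1]+100,q[0]:q[0]+88]
    T.append(cv2.copyMakeBorder(t,0,100-t.shape[0],0,88-t.shape[1],cv2.BORDER_CONSTANT))
cv2.imwrite('pics/H.png',cv2.convertScaleAbs(cv2.resize(np.hstack(T),None,fx=3,fy=3,interpolation=cv2.INTER_CUBIC),alpha=1.4))
```

```text
shift [-1.6  1.4  1.4] turn [-0.01 -0.11 -0.01] t 12.0 F [-0.3 -0.3 -0.8]
foot [0.5531 0.3471 0.0956]
w4 [208 150] ball [252.9 202.5] foot [252.9 200.4]
d4 [163 230] ball [207.8 279.1] foot [207.2 280.2]
s4 [358 223] ball [403.9 270.7] foot [402.9 273.6]
```

View pics/H.png

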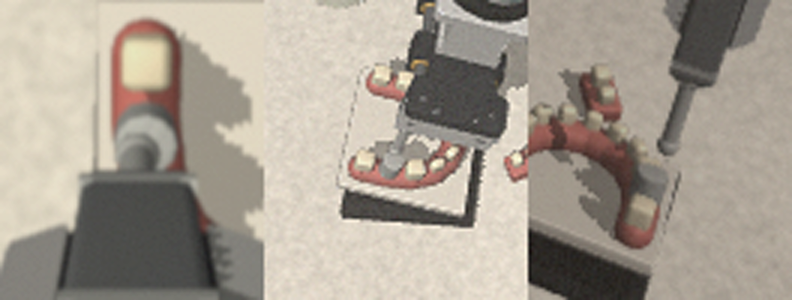

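Run:
```python
from h import *
w=load('w4');s=load('s4')
a=cv2.resize(w['img'][175:225,225:290],None,fx=6,fy=6,interpolation=cv2.INTER_CUBIC)
b=cv2.resize(s['img'][250:300,370:435],None,fx=6,fy=6,interpolation=cv2.INTER_CUBIC)
n=np.array([-.3214,-.1170,.9397]);S,P,R=pose();foot=P+R.apply([0,0,.0903])
M=cv2.convertScaleAbs(np.hstack([a,b]),alpha=1.5)
for h in(0,.014):
    for c,o,dx in((w,(225,175),0),(s,(370,250),390)):
        p=(proj(c,foot-n*h)-o)*6+3; cv2.drawMarker(M,(int(p[0]+dx),int(p[1])),(0,0,255) if h else (0,255,0),0,10);print(h,proj(c,foot-n*h))
cv2.imwrite('pics/I.png',M)
```

```text
0 [252.88439916 200.43164167]
0 [402.93172447 273.59007326]
0.014 [252.92979046 195.85587949]
0.014 [400.66732105 280.19184547]
```

View pics/I.png

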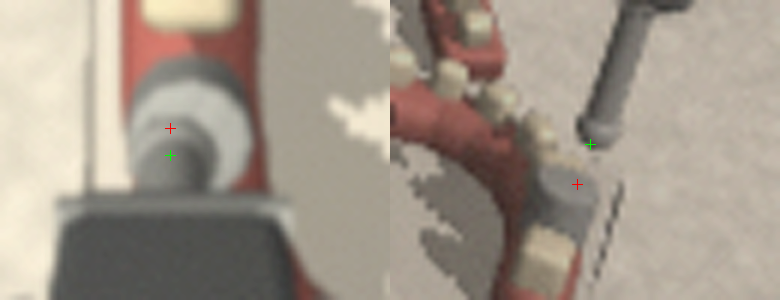

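Run:
```python
from h import *
w=load('w4');s=load('s4')
S,P,R=pose();ball=P+R.apply([0,0,.0843])
z2=lambda x,y,ox,oy,dx=0:np.array([(x-dx-2.5)/6+ox,(y-2.5)/6+oy])
cw,bw=z2(191.5,136,225,175),z2(175.5,157,225,175)
cs,bs=z2(569,183,370,250,390),z2(598,130,370,250,390)
ow=proj(w,ball)-bw;os=proj(s,ball)-bs;print('off',ow,os)
for nm,A,B in(('corr',ow,os),('raw',0*ow,0*os)):
    C,res=tri((w,*(cw+A)),(s,*(cs+B)));print(nm,C.round(4),np.round(res,4),'rel foot in tool mm',(R.inv().apply(C-P)*1e3-[0,0,90.3]).round(1))
    C=onz(w,*(cw+A),.08);print('  wrist z=.08',C.round(4),(R.inv().apply(C-P)*1e3-[0,0,90.3]).round(1))
w3=load('w3');C=onz(w3,265.2,92.5,.08);print('w3',C.round(4),(R.inv().apply(C-P)*1e3-[0,0,90.3]).round(1))
```

```text
off [-0.9683557   1.79604742] [-0.33691132 -0.5238422 ]
corr [0.556  0.3455 0.0794] [0.0002 0.0002] rel foot in tool mm [-3.5  2.5 16. ]
  wrist z=.08 [0.5559 0.3457 0.08  ] [-3.3  2.3 15.4]
raw [0.5575 0.346  0.0803] [0.0006 0.0006] rel foot in tool mm [-1.7  2.5 15.7]
  wrist z=.08 [0.5577 0.3455 0.08  ] [-1.8  3.1 16. ]
w3 [0.5573 0.3451 0.08  ] [-2.3  3.3 15.8]
```

Request:
servo_tool:
  steps:
    - [0,-2.5,2.8,3,0,0,0]
    - [0,-2.5,2.8,6,0,0,0]
    - [0,-2.5,2.8,9,0,0,0]
    - [0,-2.5,2.8,11,0,0,0]
    - [0,-2.5,2.8,11,0,0,0]
    - [0,-2.5,2.8,11,0,0,0]
    - [0,-2.5,2.8,11,0,0,0]

```text
clock: 12.85
position: [0.526, 0.3343, 0.1683]
ee_rot: [-0.03, 0.97, 0.171, 0.171]
contact_force: [0.1, 0.3, -1.8]
finger_gap: 0.0237
```

Run:
```python
from h import *
C=[.5567,.3456,.08]
go(*crownpose(C,0))
w=grab('wrist','w5');s=grab('scene','s5')
a=cv2.resize(w['img'][175:225,225:290],None,fx=6,fy=6,interpolation=cv2.INTER_CUBIC)
b=cv2.resize(s['img'][250:300,370:435],None,fx=6,fy=6,interpolation=cv2.INTER_CUBIC)
cv2.imwrite('pics/J.png',cv2.convertScaleAbs(np.hstack([a,b]),alpha=1.5))
go(*crownpose(C,0))
```

```text
shift [ 0.5 -0.2  3.9] turn [-0.01 -0.01  0.03] t 12.85 F [ 0.1  0.3 -1.8]
shift [ 0.6 -0.1  3.9] turn [-0.01 -0.01  0.03] t 12.95 F [ 0.9 -0.2 -2.1]
```

View pics/J.png

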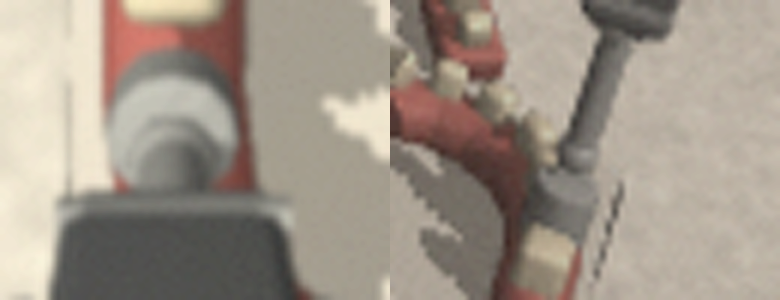

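```bash
cat >> h.py <<'E'
def sample(N=10,C=(.5567,.3456,.08)):
    n=np.array([-.3214,-.1170,.9397]);F=[];Z=[]
    for _ in range(N):
        viewer.get_image('side');s,P,R=pose();F.append(s['contact_force']);Z.append(P+R.apply([0,0,.0903]))
    F=np.array(F);f=np.mean(Z,0);print('F',F.mean(0).round(2),'Fn',(F@n).mean().round(2),'sd',(F@n).std().round(2),'foot',f.round(4),'depth mm',(-(f-np.array(C))@n*1e3).round(2),'clock',s['clock'],'gap',s['finger_gap'],'tilt',np.degrees(np.arccos(-R.as_matrix()[:,2]@n)).round(2))
E
python3 -c "
from h import *
sample()"
```

```text
F [ 0.    0.13 -1.25] Fn -1.19 sd 0.43 foot [0.5549 0.3448 0.0834] depth mm -3.88 clock 13.45 gap 0.023822351502581662 tilt nanh.py:36: RuntimeWarning: invalid value encountered in arccos
  F=np.array(F);f=np.mean(Z,0);print('F',F.mean(0).round(2),'Fn',(F@n).mean().round(2),'sd',(F@n).std().round(2),'foot',f.round(4),'depth mm',(-(f-np.array(C))@n*1e3).round(2),'clock',s['clock'],'gap',s['finger_gap'],'tilt',np.degrees(np.arccos(-R.as_matrix()[:,2]@n)).round(2))
```

Request:
servo_tool:
  steps:
    - [0,0,0,1,0,0,0]
    - [0,0,0,2,0,0,0]
    - [0,0,0,3,0,0,0]
    - [0,0,0,4,0,0,0]
    - [0,0,0,4.5,0,0,0]
    - [0,0,0,5,0,0,0]
    - [0,0,0,5,0,0,0]

```text
clock: 14.15
position: [0.5275, 0.3347, 0.1635]
ee_rot: [-0.03, 0.97, 0.171, 0.171]
contact_force: [-0.2, -0.8, -0.6]
finger_gap: 0.0237
```

```bash
python3 -c "
from h import *
sample()"
```

```text
F [-0.26 -0.24 -0.95] Fn -0.78 sd 0.34 foot [0.5565 0.3453 0.0787] depth mm 1.14 clock 14.65 gap 0.023790768201858544 tilt nanh.py:36: RuntimeWarning: invalid value encountered in arccos
  F=np.array(F);f=np.mean(Z,0);print('F',F.mean(0).round(2),'Fn',(F@n).mean().round(2),'sd',(F@n).std().round(2),'foot',f.round(4),'depth mm',(-(f-np.array(C))@n*1e3).round(2),'clock',s['clock'],'gap',s['finger_gap'],'tilt',np.degrees(np.arccos(-R.as_matrix()[:,2]@n)).round(2))
```

Request:
servo_tool:
  steps:
    - [0,0,0,0.5,0,0,0]
    - [0,0,0,1,0,0,0]
    - [0,0,0,1.5,0,0,0]
    - [0,0,0,2,0,0,0]
    - [0,0,0,2,0,0,0]

```text
clock: 15.15
position: [0.5281, 0.335, 0.1616]
ee_rot: [-0.03, 0.97, 0.171, 0.171]
contact_force: [-0.1, -0.5, 0.6]
finger_gap: 0.0237
```

```bash
python3 -W ignore -c "
from h import *
sample(20)"
```

```text
F [-0.95 -0.46  0.11] Fn 0.46 sd 0.5 foot [0.5571 0.3455 0.0768] depth mm 3.14 clock 16.15 gap 0.023921105479310836 tilt nan
```

Request:
servo_tool:
  steps:
    - [0,0,0,0.5,0,0,0]
    - [0,0,0,1,0,0,0]
    - [0,0,0,1.5,0,0,0]
    - [0,0,0,1.8,0,0,0]
    - [0,0,0,1.8,0,0,0]

```text
clock: 16.65
position: [0.5287, 0.3352, 0.16]
ee_rot: [-0.03, 0.97, 0.171, 0.171]
contact_force: [-1.7, -1.5, 0.6]
finger_gap: 0.0239
```

```bash
python3 -W ignore - <<'E'
from h import *
sample(30)
T=[]
for n in('wrist','scene','side'):
    c=grab(n,n+'6');c=load(n+'6');S,P,R=pose();f=P+R.apply([0,0,.0903]);q=proj(c,f).astype(int);print(n,q)
    x,y=q-[30,28];T.append(cv2.resize(c['img'][y:y+50,x:x+53],None,fx=5,fy=5,interpolation=cv2.INTER_CUBIC))
cv2.imwrite('pics/K.png',cv2.convertScaleAbs(np.hstack(T),alpha=1.5))
E
```

```text
F [-1.64 -0.96  1.47] Fn 2.02 sd 0.45 foot [0.5577 0.3458 0.0751] depth mm 4.95 clock 18.15 gap 0.023938425186063705 tilt nan
wrist [253 199]
scene [398 281]
side [206 283]
```

View pics/K.png

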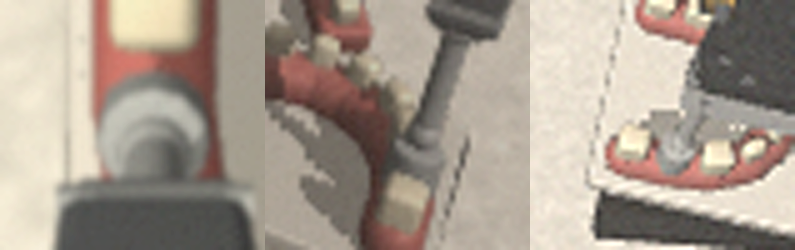

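```bash
python3 -c "
from h import *
print(ctrl.close_job())"
```

```text
the job is handed in; nothing more can be done
None
```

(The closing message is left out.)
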